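# Refit the filter cover on the bench dust extractor

### The arm

A 6-joint arm with a two-finger parallel gripper is mounted at the origin on the work surface. World frame = base frame: x ahead of the robot, y to its left, z up, the work surface at z = 0. Lengths are in m, angles in rad, forces in N, time in s.
With the tool pointing down it reaches from about 0.4 to 0.925 m from the base axis. Payload 12.5 kg.
Tool frame: the origin (TCP) lies at the very end of the fingers, on their centre line; the grasp point (between the pads) lies 19 mm behind it; z points along the fingers, y is the line along which they close (so a half turn about z gives the same grasp; the last joint's range is limited). The gripper opens to 95 mm and grips with 3 to 60 N. Pads are 20 mm wide; open, the fingers measure 119 mm over their backs; the gripper's body (75 mm by 180 mm) begins 59 mm behind the grasp point.
Start: joints at [1.229, 0.491, 1.559, -0, 1.092, -0.106], TCP at [0.146, 0.608, 0.215] pointing down, gripper open.
Joint ranges: [-3.1, 3.1], [-0.84, 2.19], [0.05, 2.79], [-1.13, 4.28], [0.06, 2.93], [-2.69, 2.69]. Speed limits (rad/s): [2.22, 2.22, 2.79, 3.14, 3.14, 3.14].

### API

Orientations are given as a unit quaternion [w, x, y, z].
In Python, from rig import * gives the robot as it stands. The module is installed in compiled form; this text tells all that it offers.
- The arm moves only by the tool arm_command, never from a script. Its argument "motion" is one flat list of numbers, 5 for each row, row after row: the shift along the tool's x, y, z in cm, then the turn about the tool's z in degrees, then the closure, from 0 (fully open) to 1 (shut). In form: [tx, ty, tz, yaw, gripper, tx, ty, tz, yaw, gripper, ...]. A call has 1 to 20 rows; each row shifts and turns the commanded pose from where the row before left it, along the tool's axes as they then stand; what a row does not reach is not made up. A row lasts 1/8 s, in which the tool goes at most 62.5 mm and 10.7 degrees, less where a joint would pass 70% of its speed; a pose out of reach is approached as far as the arm can. A call with a gripper value outside its range is refused whole. The fingers move at their own pace and stop on an object; "squeeze" is the grip in N (left out, the last holds). Time passes only in rows, so rows that do not move let the fingers close. It gives the time, the measured TCP pose, the force, the opening and the grip force at its end, in the units of the state.
- sense(): the state, without advancing time (a new reading comes with each control period).
- read_camera(name): name is "side" or "top"; returns a dict with "image" (480x640x3 uint8, blue, green, red), "camera_matrix" (3x3 intrinsics, pixels), "cam_to_world" (4x4, takes a point from camera to world coordinates). Camera axes: x right, y up, looking along -z (the intrinsics and any distortion apply to the point x, -y, -z); pixel columns grow to the right and rows downward; lengths in m; the calibration is good to about 2 mm. A picture is of the moment at which its call begins. There is no depth.
- job_done(): hands the job in; it is judged then, once.
The state is a dict: "time": time; "joint_pos": joint angles; "joint_vel": joint speeds; "tau": joint torques, N m; "tool_pos": TCP position; "eef_rot": TCP orientation; "wrist_force": force on the tool from outside, world axes, zero at the start; "ft_torque": the same for the moment, N m; "width": opening from 0.0 (shut) to 1.0 (fully open); "gripper_force": force on a finger pad.
Only numpy, scipy, OpenCV 4.12 (cv2) and the standard library are available. Lean on these libraries where they do the work, as an engineer would, in place of code of your own. Each camera call takes 0.05 s, during which the arm holds its last target. There are 200 camera calls.

### The job

Put the filter cover back on the small dust extractor: the right one is the cover with the narrow lip along one edge, not the plain plate. With the cover tilted lip-end down, hook its lip under the extractor's ledge, then swing the other end down until the cover lies flat, fully home on its seat, and let go. Leave the plain plate where it is.

Things in the scene. Friction and masses are not known exactly. Their poses are not given: they have to be found in the camera images.
- cover: Loose aluminium filter cover, about 0.3 kg, flat on the bench: plate 122 (x) x 110 (y) x 8 mm thick, plus a narrower lip on its -x edge (see lip). On its middle a black pull, an upright block 16 mm thick (x), 60 mm long (y), top 44 mm above the underside. Origin: centre of the plate's underside, below the pull; x points away from the lip, z up.
- lip (a point): Middle of the lip's tip, at underside level, 79 mm from the cover's origin along -x; axes as the cover's. The lip is 18 mm long (x), 80 mm wide, 4 mm thick, flush with the plate's underside. The whole cover, 140 mm, is 5 mm longer than the gap from the ledge's edge to the far wall, so it cannot be laid in flat.
- extractor: Grey dust extractor fixed to the bench, 171 (x) x 144 (y) x 84 mm. Origin: centre of its underside; z up. On top a recess, x +-77.5, y +-64 mm, with a flat seat at z 60 mm; walls to z 72 mm. Along its -x side (robot's side) a dark ledge covers x -77.5 to -57.5 mm, underside z 74 mm. Cover seated: axes parallel, its origin at x 1.5 to 16.5 (best 9), y 0 +-9, z 60 mm.
- plate: Bystander: loose plain aluminium plate 150 (x) x 136 (y) x 8 mm with the same black pull but no lip; too big for the recess. Origin: centre of its underside. Cover and plate lie either side of the extractor; which is on which side varies.
There are look-alikes about, which are no part of the job. Of the things that look like the extractor, the larger one is meant.

How it is judged:
By the outcome, as a careful person would: the job done as asked, in the order asked, and still so for the second after the job is handed in, with the robot touching nothing.
It also fails if it takes over 43 s, if anything falls off the work surface, if the arm or the gripper's body presses on something with over 40 N, if the wrist force passes 120 N, or if a joint passes its speed limit or range.

## Working session

There is one attempt and no reset: what is moved stays moved. The work goes in short steps, Python scripts to look and compute and a tool call to move; the robot and the scene stay as the last step left them, time stands still between calls to the robot, and variables do not carry over. Pictures are saved under pics/ and viewed, at most 10 in all, crops included, and the job is handed in when it is done.

Besides the shell and the picture viewer there is one more tool, called after "Emit:" as name(argument=value, ...) on one line, values as JSON. arm_command: Moves the arm, as the interface text tells. Its arguments: {"type":"object","properties":{"motion":{"type":"array","items":{"type":"number"}},"squeeze":{"type":"number"}},"required":["motion"]}

```bash
mkdir -p pics
python3 - <<'E'
from rig import *
import cv2,numpy as np
for n in("top","side"):
    c=read_camera(n);cv2.imwrite(f"pics/{n}0.png",c["image"]);print(n,c["camera_matrix"].round(1).tolist(),c["cam_to_world"].round(3).tolist(),[k for k in c])
s=sense();print({k:np.round(v,3).tolist() for k,v in s.items()})
E
```

```text
top [[447.5, 0.0, 312.2], [0.0, 447.5, 239.6], [0.0, 0.0, 1.0]] [[-0.009, 0.995, -0.101, 0.463], [-1.0, -0.01, -0.007, 0.011], [-0.008, 0.1, 0.995, 1.007], [0.0, 0.0, 0.0, 1.0]] ['image', 'camera_matrix', 'cam_to_world']
side [[489.0, 0.0, 318.2], [0.0, 489.0, 232.4], [0.0, 0.0, 1.0]] [[0.646, 0.564, -0.514, 0.13], [-0.764, 0.471, -0.441, -0.39], [-0.007, 0.678, 0.735, 0.699], [0.0, 0.0, 0.0, 1.0]] ['image', 'camera_matrix', 'cam_to_world']
{'time': 0.1, 'joint_pos': [1.229, 0.491, 1.559, 0.0, 1.092, -0.106], 'joint_vel': [0.001, -0.001, -0.002, -0.001, -0.001, 0.001], 'tau': [0.003, -61.362, -25.861, 0.069, 0.047, -0.0], 'tool_pos': [0.146, 0.608, 0.214], 'eef_rot': [-0.0, 0.118, 0.993, -0.0], 'wrist_force': [0.337, -0.358, -0.882], 'ft_torque': [-0.002, -0.017, -0.044], 'gripper_force': 0.0, 'width': 1.0}
```

View pics/top0.png

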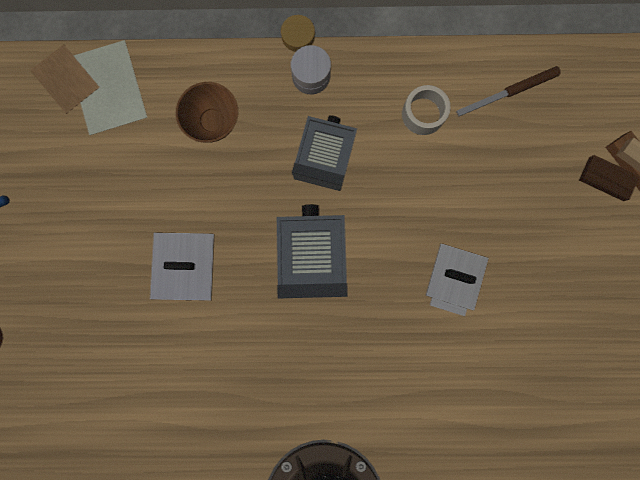

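View pics/side0.png

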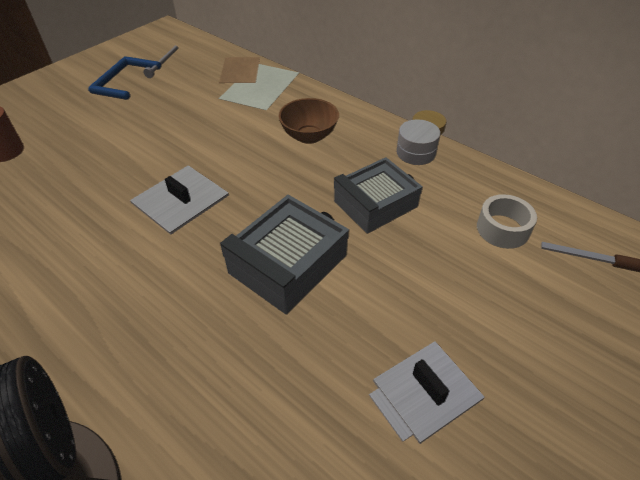

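The top view shows the lipped cover on the right (458,277), with the lip at its lower edge. The large extractor is at (312,255) with its ledge toward the robot, and the plain plate is at left (182,267). In the side view the cover is at (428,390) and the extractor at (285,255).

```bash
cat > h.py <<'E'
from rig import *
import cv2,numpy as np
def ray(c,p,z):
    p=np.atleast_2d(p).astype(float);K=c["camera_matrix"];T=c["cam_to_world"]
    d=np.c_[(p[:,0]-K[0,2])/K[0,0],-(p[:,1]-K[1,2])/K[1,1],-np.ones(len(p))]@T[:3,:3].T
    return T[:3,3]+d*((z-T[2,3])/d[:,2])[:,None]
def blob(m,box):
    x0,y0,x1,y1=box;k=np.zeros_like(m);k[y0:y1,x0:x1]=m[y0:y1,x0:x1]
    cs,_=cv2.findContours(k,cv2.RETR_EXTERNAL,cv2.CHAIN_APPROX_NONE)
    return max(cs,key=cv2.contourArea)[:,0,:]
def rect(P):  # metric min-area rectangle: centre, sides (mm), angle deg
    r=cv2.minAreaRect((P[:,:2]*1000).astype(np.float32));return np.round(r[0],1),np.round(r[1],1),round(r[2],1)
E
python3 - <<'E'
from h import *
B={"top":((405,225,510,330),(255,195,365,315)),"side":((350,325,500,460),(205,180,360,320))}
for n in B:
    c=read_camera(n);I=c["image"];hsv=cv2.cvtColor(I,cv2.COLOR_BGR2HSV)
    b=I.astype(int); gray=((b[...,2]-b[...,0])<18).astype(np.uint8)
    al=(gray&(hsv[...,2]>105)).astype(np.uint8); blk=(hsv[...,2]<45).astype(np.uint8)
    cov=blob(cv2.morphologyEx(al,cv2.MORPH_CLOSE,np.ones((9,9))),B[n][0])
    print(n,"cover+lip",rect(ray(c,cov,.008)))
    pul=blob(blk,B[n][0]); print(" pull@44",rect(ray(c,pul,.044)),"@26",rect(ray(c,pul,.026)))
    ap=cv2.approxPolyDP(cov[:,None],4,True)[:,0]; print(" cover corners",ap.tolist(),(ray(c,ap,.008)[:,:2]*1000).round().tolist())
    dk=blob((gray&(hsv[...,2]<110)).astype(np.uint8),B[n][1]); ap=cv2.approxPolyDP(dk[:,None],4,True)[:,0]
    print(" extr corners",ap.tolist());
    for z in(.072,.084):print("  z",z,(ray(c,ap,z)[:,:2]*1000).round().tolist())
    sl=blob(cv2.morphologyEx(((hsv[...,2]>120)&(b[...,1]-b[...,0]>5)&(b[...,2]-b[...,0]<60)).astype(np.uint8),cv2.MORPH_CLOSE,np.ones((7,7))),(B[n][1][0]+25,B[n][1][1]+25,B[n][1][2]-25,B[n][1][3]-30))
    print(" slats@60",rect(ray(c,sl,.060)))
t=cv2.imread("pics/top0.png");s=cv2.imread("pics/side0.png")
f=lambda i,b:cv2.resize(i[b[1]:b[3],b[0]:b[2]],(400,300),interpolation=cv2.INTER_CUBIC)
cv2.imwrite("pics/z.png",np.vstack([np.hstack([f(t,(240,195,380,300)),f(t,(388,225,528,330))]),np.hstack([f(s,(200,180,360,300)),f(s,(350,330,510,450))])]))
E
```

```text
top cover+lip (array([ 470.4, -299.5]), array([108.7, 139.1]), 72.0)
 pull@44 (array([ 478.9, -296.7]), array([65.1, 18.2]), 72.3) @26 (array([ 479.2, -302.5]), array([66.3, 18.5]), 72.3)
 cover corners [[441, 244], [427, 295], [431, 305], [464, 315], [474, 308], [488, 258]] [[551.0, -269.0], [438.0, -234.0], [416.0, -242.0], [394.0, -314.0], [409.0, -336.0], [519.0, -372.0]]
 extr corners [[344, 215], [319, 216], [318, 205], [302, 206], [302, 216], [277, 217], [278, 298], [346, 296]]
  z 0.072 [[609.0, -49.0], [607.0, 3.0], [631.0, 5.0], [629.0, 39.0], [608.0, 39.0], [606.0, 92.0], [436.0, 90.0], [439.0, -51.0]]
  z 0.084 [[607.0, -49.0], [605.0, 4.0], [629.0, 5.0], [627.0, 39.0], [606.0, 39.0], [604.0, 91.0], [437.0, 89.0], [440.0, -50.0]]
 slats@60 (array([531.7,  20.6]), array([84.7, 80.5]), 1.4)
side cover+lip (array([ 469.3, -299. ]), array([109.3, 141.4]), 72.1)
 pull@44 (array([ 470.1, -303.9]), array([64.8, 26.7]), 71.7) @26 (array([ 479.4, -301.5]), array([66.6, 27.5]), 71.7)
 cover corners [[435, 342], [373, 380], [375, 390], [369, 394], [402, 440], [422, 440], [483, 397]] [[552.0, -271.0], [436.0, -233.0], [425.0, -245.0], [414.0, -242.0], [390.0, -316.0], [408.0, -337.0], [518.0, -372.0]]
 extr corners [[289, 195], [220, 243], [228, 272], [284, 313], [345, 255], [348, 231], [327, 213]]
  z 0.072 [[607.0, 90.0], [442.0, 100.0], [408.0, 42.0], [409.0, -81.0], [558.0, -81.0], [605.0, -51.0], [615.0, 5.0]]
  z 0.084 [[597.0, 81.0], [436.0, 90.0], [403.0, 34.0], [403.0, -87.0], [550.0, -87.0], [596.0, -58.0], [606.0, -3.0]]
 slats@60 (array([529.5,  19.1]), array([85.3, 79.2]), 1.1)
```

View pics/z.png

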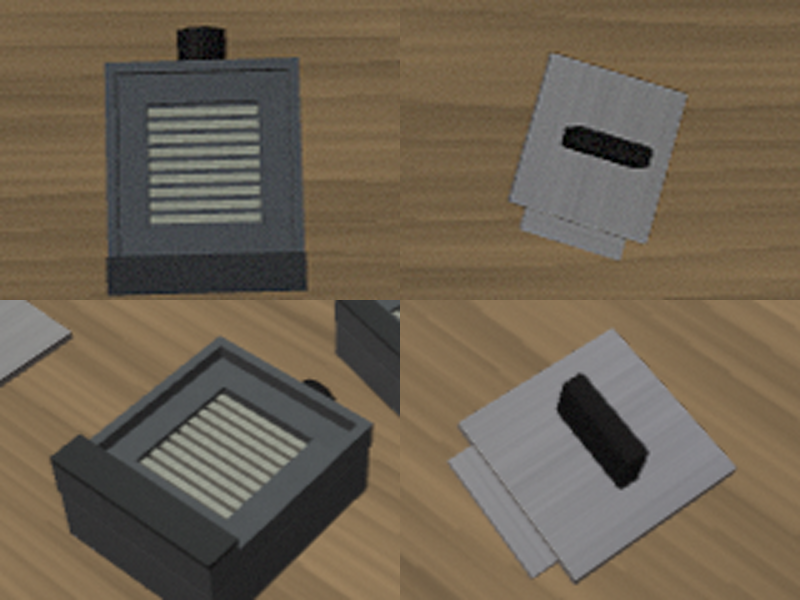

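The zoom confirms the geometry. The cover's lip faces the robot at lower left, with yaw about -18° and origin about (478.5,-302) mm. The extractor's ledge faces the robot, with origin about (522,20) and yaw about 1.2°. The measured sizes match those given (109×140 and 170×141).

The arm cannot tilt, so I'll grip the pull by its 60 mm ends. The cover can then pivot about the pads.

Emit:
arm_command(motion=[-4.16,-2.16,0,0,0,-4.16,-2.16,0,0,0,-4.16,-2.16,0,0,0,-4.16,-2.16,0,0,0,-4.16,-2.16,0,0,0,-4.16,-2.16,0,0,0,-4.16,-2.16,0,0,0,-4.16,-2.16,0,0,0,-4.16,-2.16,0,0,0,-4.16,-2.16,0,0,0,-1.2,-5.9,0,0,0,-1.2,-5.9,0,0,0,-1.2,-5.9,0,0,0,-1.2,-5.9,0,0,0,-1.2,-5.9,0,0,0,-1.2,-5.9,0,0,0,-1.2,-5.9,0,0,0,-1.2,-5.9,0,0,0,-1.2,-5.9,0,0,0,-1.2,-5.9,0,0,0], squeeze=25)

```text
time: 2.7
tool_pos: [0.4785, -0.3032, 0.2146]
eef_rot: [0.0, 0.118, 0.993, 0.0]
wrist_force: [1.2, 1.0, -0.5]
width: 0.997
gripper_force: 0.0
```

```bash
cat >> h.py <<'E'
from scipy.spatial.transform import Rotation as Ro
def go(x,y,z,ya,s=None):  # tool-axes shift (cm) then yaw (deg) to put TCP at xyz mm, tool y at world angle ya
    s=s or sense();w=s["eef_rot"];R=Ro.from_quat([w[1],w[2],w[3],w[0]]).as_matrix()
    a=np.degrees(np.arctan2(R[1,1],R[0,1]));print("t",round(s["time"],2),"pos",(np.array(s["tool_pos"])*1000).round(1),"ya",round(a,1),"tilt z",R[:,2].round(3),"F",np.round(s["wrist_force"],1),"w",round(s["width"],3),"g",round(s["gripper_force"],1))
    print(" shift cm",((np.array([x,y,z])/10-np.array(s["tool_pos"])*100)@R).round(2),"yaw",round(-(ya-a),2))
E
python3 -c "
from h import *
go(478.5,-302,16,72.1)"
```

```text
t 2.7 pos [ 478.5 -303.2  214.6] ya 76.5 tilt z [ 0.  0. -1.] F [ 1.2  1.  -0.5] w 0.997 g 0.0
 shift cm [ 0.03  0.12 19.86] yaw 4.38
```

Emit:
arm_command(motion=[0,0.12,4.5,4.4,0,0,0,4.5,0,0,0,0,4.5,0,0,0,0,3.3,0,0,0,0,2.0,0,0,0,0,1.0,0,0,0,0,0,0,0.5,0,0,0,0,0.5,0,0,0,0,0.5,0,0,0,0,0.5,0,0,0,0,0.5], squeeze=25)

```text
time: 4.08
tool_pos: [0.4794, -0.3003, 0.0172]
eef_rot: [0.0, 0.156, 0.988, -0.0]
wrist_force: [-1.4, -0.9, 5.6]
width: 0.626
gripper_force: 25.0
```

Run:
```python
from h import *
go(478.5,-302,16,72.1)
c=read_camera("side");cv2.imwrite("pics/g1.png",cv2.resize(c["image"][200:480,240:640],None,fx=2,fy=2))
```

```text
t 4.08 pos [ 479.4 -300.3   17.2] ya 72.1 tilt z [ 0.001 -0.001 -1.   ] F [-1.4 -0.9  5.6] w 0.626 g 25.0
 shift cm [ 0.03 -0.19  0.12] yaw -0.0
```

View pics/g1.png

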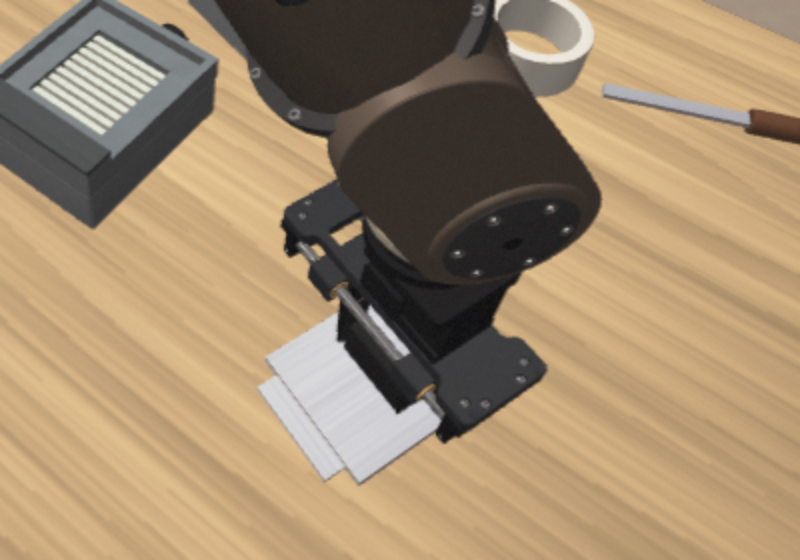

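The side view shows the fingers on both ends of the pull, with the width at 59.5 mm and the lip clear. Next I'll lift it and turn its far edge toward the extractor's right wall. Lowering that edge onto the wall will tilt the lip end down.

Run:
```python
from h import *
print(np.round(sense()["joint_pos"],2))
go(479.4,-300.3,120,72.1)
```

```text
[-0.68  0.68  1.87 -0.    0.59 -1.93]
t 4.12 pos [ 479.4 -300.3   17.2] ya 72.1 tilt z [ 0.001 -0.001 -1.   ] F [-0.4 -0.7  6.5] w 0.63 g 25.0
 shift cm [-1.000e-02 -0.000e+00 -1.028e+01] yaw -0.0
```

Emit:
arm_command(motion=[0,0,-1,0,0.5,0,0,-2,0,0.5,0,0,-3,0,0.5,0,0,-4,0,0.5,0,0,-2,0,0.5,0,0,0,0,0.5])

```text
time: 4.88
tool_pos: [0.4794, -0.3001, 0.138]
eef_rot: [0.001, 0.156, 0.988, -0.001]
wrist_force: [-0.5, 0.6, -3.3]
width: 0.63
gripper_force: 25.0
```

Run:
```python
from h import *
print(np.round(sense()["joint_pos"],2))
go(531,-101,120,180)
```

```text
[-0.68  0.5   1.79  0.    0.85 -1.93]
t 4.88 pos [ 479.4 -300.1  138. ] ya 72.1 tilt z [ 0.002 -0.001 -1.   ] F [-0.5  0.6 -3.3] w 0.63 g 25.0
 shift cm [ 1.22 20.54  1.78] yaw -107.91
```

The last joint's range rules out the right side, because the turn would take q6 to about -3.3. I'll use the extractor's left wall instead, with the cover's far end pointing to -y.

Emit:
arm_command(motion=[0.39,1.98,0,0,0.5,0.785,3.96,0,0,0.5,0.785,3.96,0,0,0.5,0.785,3.96,0,0,0.5,0.785,3.96,0,0,0.5,0.785,3.96,0,0,0.5,0.785,3.96,0,0,0.5,0.785,3.96,0,0,0.5,0.785,3.96,0,0,0.5,0.785,3.96,0,0,0.5,0.785,3.96,0,0,0.5,0.39,1.98,0,0,0.5,0,0,0,6,0.5,0,0,0,10,0.5,0,0,0,10,0.5,0,0,0,10,0.5,0,0,0,10,0.5,0,0,0,10,0.5,0,0,0,10,0.5,0,0,0,6,0.5])

```text
time: 7.38
tool_pos: [0.5302, 0.1409, 0.1358]
eef_rot: [-0.001, 0.708, 0.706, -0.001]
wrist_force: [0.6, 0.1, -3.6]
width: 0.627
gripper_force: 25.0
```

Run:
```python
from h import *
go(531,141,92,1.2)
for n in("top","side"):
  c=read_camera(n);cv2.imwrite(f"pics/t1{n}.png",cv2.resize(c["image"][130:370,180:500],None,fx=2,fy=2))
a=cv2.imread("pics/t1side.png")
```

```text
t 7.38 pos [530.2 140.9 135.8] ya -0.2 tilt z [-0.002 -0.    -1.   ] F [ 0.6  0.1 -3.6] w 0.627 g 25.0
 shift cm [0.01 0.09 4.38] yaw -1.38
```

View pics/t1side.png

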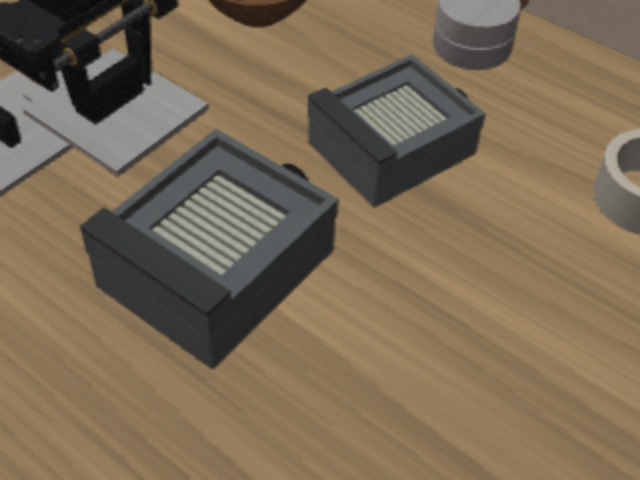

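The side view shows the cover held flat at upper left, about 120 mm up, with its far edge over the extractor's left wall. Lowering it now to tilt it.

Emit:
arm_command(motion=[0,0,1.5,-1.4,0.5,0,0,1.5,0,0.5,0,0,1.2,0,0.5,0,0,0.5,0,0.5,0,0,0.35,0,0.5,0,0,0.35,0,0.5,0,0,0.35,0,0.5,0,0,0.35,0,0.5,0,0,0,0,0.5])

```text
time: 8.6
tool_pos: [0.5313, 0.1419, 0.0761]
eef_rot: [0.0, 0.698, 0.716, 0.001]
wrist_force: [-1.4, 6.3, 2.4]
width: 0.629
gripper_force: 25.0
```

Run:
```python
from h import *
go(531,141,130,91.2)
c=read_camera("side");cv2.imwrite("pics/t2.png",cv2.resize(c["image"][100:300,130:370],None,fx=3,fy=3))
```

```text
t 8.6 pos [531.3 141.9  76.1] ya 1.5 tilt z [ 0.001  0.001 -1.   ] F [-1.4  6.3  2.4] w 0.629 g 25.0
 shift cm [-0.09 -0.02 -5.39] yaw -89.71
```

View pics/t2.png

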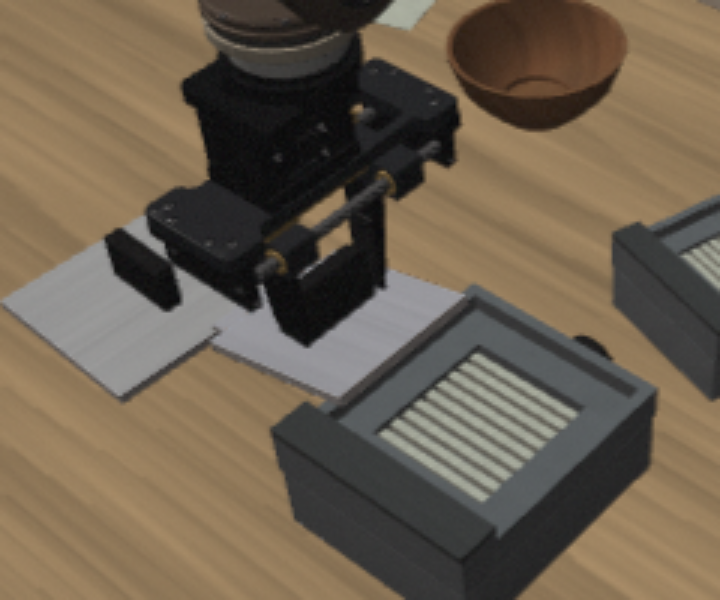

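The pull now leans and the cover is tilted lip-end down, with low forces. Lifting it, turning it back and moving it over the recess.

Emit:
arm_command(motion=[0,0,-0.8,0,0.5,0,0,-2,0,0.5,0,0,-2,0,0.5,0,0,-1,-4.7,0.5,0,0,0,-10,0.5,0,0,0,-10,0.5,0,0,0,-10,0.5,0,0,0,-10,0.5,0,0,0,-10,0.5,0,0,0,-10,0.5,0,0,0,-10,0.5,0,0,0,-10,0.5,0,0,0,-5,0.5,-0.05,-2,0,0,0.5,-0.05,-4,0,0,0.5,-0.05,-4,0,0,0.5,-0.05,-2.2,0,0,0.5,0,0,0,0,0.5])

```text
time: 10.9
tool_pos: [0.5355, 0.0169, 0.1338]
eef_rot: [0.0, -0.008, 1.0, -0.0]
wrist_force: [-0.1, -0.2, -4.0]
width: 0.631
gripper_force: 25.0
```

Run:
```python
from h import *
go(536,20.3,134,91.2)
c=read_camera("side");cv2.imwrite("pics/t3.png",cv2.resize(c["image"][130:330,190:430],None,fx=3,fy=3))
```

```text
t 10.9 pos [535.5  16.9 133.8] ya 90.9 tilt z [ 0. -0. -1.] F [-0.1 -0.2 -4. ] w 0.631 g 25.0
 shift cm [-0.05  0.34 -0.02] yaw -0.25
```

View pics/t3.png

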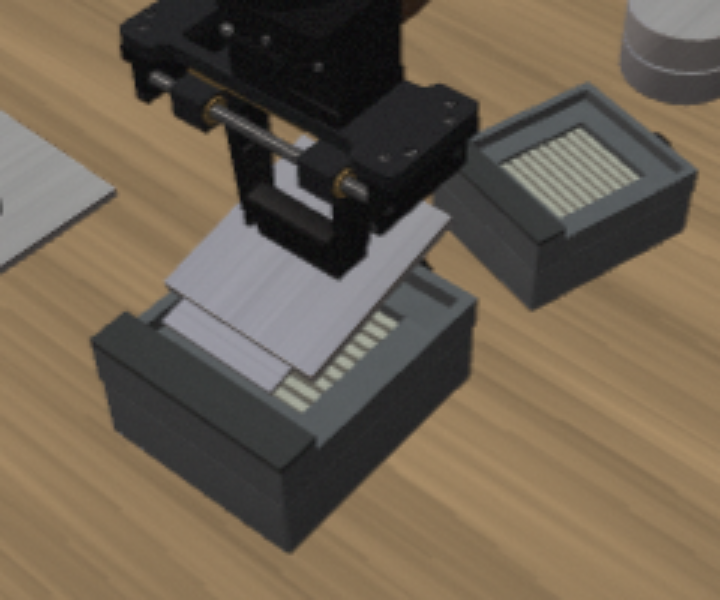

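The side view shows the cover tilted lip-end down over the recess. The lip tip corners are at crop (163,322) and (275,390), just inside the ledge, and the plate's right corners are at (312,377) and (448,212). I'll work out the tilt and tip from these by casting rays onto the known lateral planes.

Run:
```python
from h import *
c=read_camera("side");s=sense();t=np.array(s["tool_pos"])*1000
def atY(p,y):
    T=c["cam_to_world"];K=c["camera_matrix"];u,v=190+p[0]/3,130+p[1]/3
    d=T[:3,:3]@[(u-K[0,2])/K[0,0],-(v-K[1,2])/K[1,1],-1];o=T[:3,3]
    return ((o+d*((y/1000-o[1])/d[1]))*1000)
n=atY((312,377),t[1]-55);f=atY((448,212),t[1]-55);l=atY((275,390),t[1]-40)
print(n.round(),f.round(),"len",np.hypot(*(f-n)[[0,2]]).round(1),"tilt",np.degrees(np.arctan2(f[2]-n[2],f[0]-n[0])).round(1),"lip tip",l.round())
```

```text
[483. -36. 105.] [597. -36. 142.] len 119.5 tilt 18.0 lip tip [469. -21.  95.]
```

Emit:
arm_command(motion=[-0.3,0.34,0,-0.25,0.5,0,0,1.2,0,0.5,0,0,1.2,0,0.5,0,0,0.6,0,0.5,0,0,0.3,0,0.5,0,0,0,0,0.5,0.5,0,0,0,0.5,0.5,0,0,0,0.5,0.5,0,0,0,0.5,0.5,0,0,0,0.5,0,0,0,0,0.5])

```text
time: 12.38
tool_pos: [0.5181, 0.022, 0.1007]
eef_rot: [-0.0, -0.013, 1.0, 0.0]
wrist_force: [0.1, 0.3, -4.1]
width: 0.629
gripper_force: 25.0
```

Run:
```python
from h import *
go(531,20.2,76,91.2)
c=read_camera("side");cv2.imwrite("pics/t4.png",cv2.resize(c["image"][130:330,190:430],None,fx=3,fy=3))
```

```text
t 12.38 pos [518.1  22.  100.7] ya 91.4 tilt z [-0.  0. -1.] F [ 0.1  0.3 -4.1] w 0.629 g 25.0
 shift cm [-1.29 -0.22  2.47] yaw 0.24
```

View pics/t4.png

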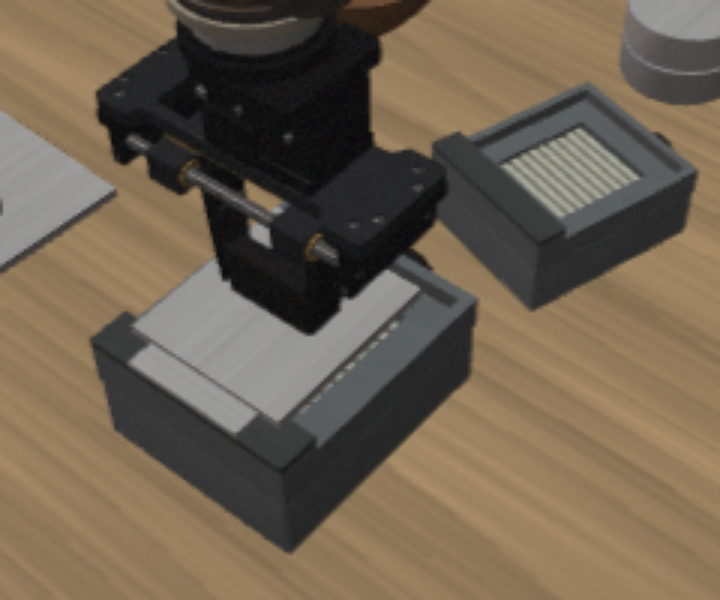

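The side view shows the lip's end corners at crop (137,357) and (245,432), seeming to lie over the dark ledge rather than under it. I'll measure before going on.

Run:
```python
from h import *
c=read_camera("side");s=sense();t=np.array(s["tool_pos"])*1000
def at(p,y=None,z=None):
    T=c["cam_to_world"];K=c["camera_matrix"];u,v=190+p[0]/3,130+p[1]/3
    d=T[:3,:3]@[(u-K[0,2])/K[0,0],-(v-K[1,2])/K[1,1],-1];o=T[:3,3]
    k=(y/1000-o[1])/d[1] if y is not None else (z/1000-o[2])/d[2]
    return ((o+d*k)*1000).round()
n=at((280,422),t[1]-55);f=at((420,290),t[1]-55);l=at((245,432),t[1]-40)
print(n,f,"len",np.hypot(*(f-n)[[0,2]]).round(1),"tilt",np.degrees(np.arctan2(f[2]-n[2],f[0]-n[0])).round(1),"lip",l)
print("ledge inner right corner",at((313,437),z=84),"outer right",at((288,470),z=84),"outer left",at((93,342),z=84))
c=read_camera("top");cv2.imwrite("pics/t4t.png",cv2.resize(c["image"][170:320,220:420],None,fx=4,fy=4))
```

```text
[460. -33.  86.] [577. -33.  93.] len 117.2 tilt 3.4 lip [448. -18.  77.]
ledge inner right corner [465. -52.  84.] outer right [441. -56.  84.] outer left [436.  87.  84.]
```

View pics/t4t.png

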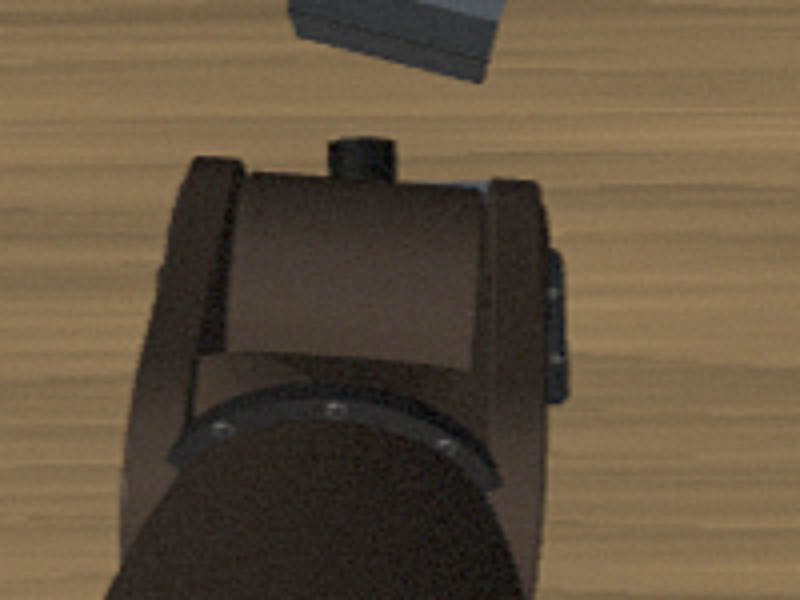

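The measurement confirms it. The cover came out nearly flat, resting on top of the ledge at underside z of about 84, so the lip caught the ledge on the way down. The top view is blocked by the arm. I'll lift, tilt it again on the left wall, and come down with more x clearance, checking before I hook.

Emit:
arm_command(motion=[0,0,-1,0,0.5,0,0,-2,0,0.5,0,0,-2,0,0.5,-0.3,2.2,0,0,0.5,-0.5,4,0,0,0.5,-0.5,4,0,0,0.5,-0.28,1.76,0,5,0.5,0,0,0,10,0.5,0,0,0,10,0.5,0,0,0,10,0.5,0,0,0,10,0.5,0,0,0,10,0.5,0,0,0,10,0.5,0,0,0,10,0.5,0,0,0,10,0.5,0,0,0,5,0.5,0,0,0,0,0.5])

```text
time: 14.65
tool_pos: [0.5313, 0.142, 0.1512]
eef_rot: [0.0, 0.698, 0.716, 0.0]
wrist_force: [0.0, 0.5, -3.7]
width: 0.632
gripper_force: 25.0
```

Run:
```python
from h import *
go(531.3,141.9,76,1.4)
```

```text
t 14.65 pos [531.3 142.  151.2] ya 1.5 tilt z [ 0.  0. -1.] F [ 0.   0.5 -3.7] w 0.632 g 25.0
 shift cm [-0.01 -0.01  7.52] yaw 0.08
```

Emit:
arm_command(motion=[0,0,1.5,0,0.5,0,0,2.0,0,0.5,0,0,1.6,0,0.5,0,0,0.7,0,0.5,0,0,0.4,0,0.5,0,0,0.35,0,0.5,0,0,0.35,0,0.5,0,0,0.35,0,0.5,0,0,0.3,0,0.5,0,0,0,0,0.5,0,0,-0.8,0,0.5,0,0,-2,0,0.5,0,0,-2,0,0.5,0,0,-1,0,0.5])

```text
time: 16.4
tool_pos: [0.5316, 0.1419, 0.1345]
eef_rot: [0.001, 0.698, 0.716, 0.001]
wrist_force: [0.3, 0.6, -3.2]
width: 0.629
gripper_force: 25.0
```

Emit:
arm_command(motion=[0,0,0,-5,0.5,0,0,0,-10,0.5,0,0,0,-10,0.5,0,0,0,-10,0.5,0,0,0,-10,0.5,0,0,0,-10,0.5,0,0,0,-10,0.5,0,0,0,-10,0.5,0,0,0,-10,0.5,0,0,0,-4.7,0.5,-0.2,-2,0,0,0.5,-0.4,-4,0,0,0.5,-0.4,-4,0,0,0.5,-0.2,-2.1,0,0,0.5,0,0,0,0,0.5,0,0,0,0,0.5])

```text
time: 18.4
tool_pos: [0.5454, 0.0212, 0.1331]
eef_rot: [-0.0, -0.009, 1.0, 0.0]
wrist_force: [-0.7, -0.9, -3.5]
width: 0.628
gripper_force: 25.0
```

Run:
```python
from h import *
go(546,20.3,134,91.2)
c=read_camera("side");cv2.imwrite("pics/t5.png",cv2.resize(c["image"][130:330,190:430],None,fx=3,fy=3))
```

```text
t 18.4 pos [545.4  21.2 133.1] ya 91.1 tilt z [-0.  0. -1.] F [-0.7 -0.9 -3.5] w 0.628 g 25.0
 shift cm [-0.06 -0.09 -0.09] yaw -0.13
```

View pics/t5.png

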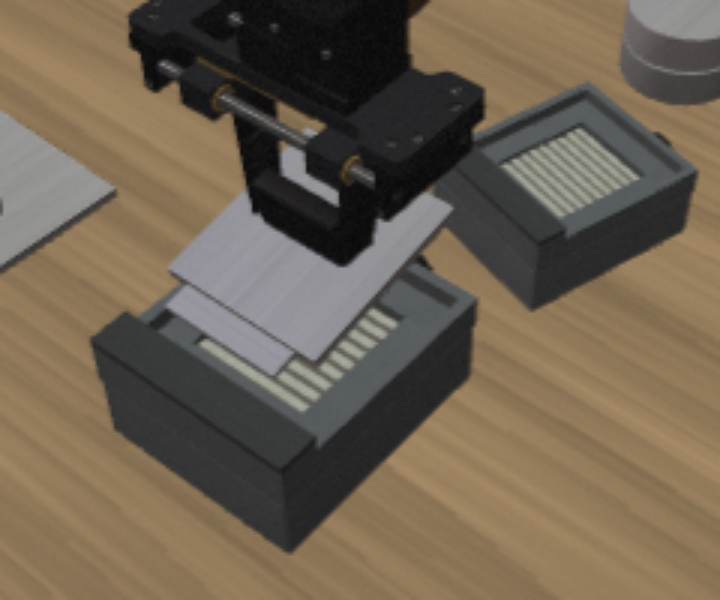

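The side view shows it tilted again, with the lip tip at crop (277,375), near corner at (318,361) and far corner at (452,210). The lip is now clear of the ledge, with slats visible between them. From here I'll use numbers only.

```bash
cat >> h.py <<'E'
def atY(c,u,v,y):
    T=c["cam_to_world"];K=c["camera_matrix"]
    d=T[:3,:3]@[(u-K[0,2])/K[0,0],-(v-K[1,2])/K[1,1],-1];o=T[:3,3]
    return (o+d*((y/1000-o[1])/d[1]))*1000
def alu():  # corners of the aluminium blob in the side view near the extractor
    c=read_camera("side");I=c["image"].astype(int);m=((I.max(2)>110)&(I[...,2]-I[...,0]<-1)).astype(np.uint8)
    m[:,:228]=0;m=cv2.morphologyEx(m,cv2.MORPH_OPEN,np.ones((3,3)))
    b=blob(m,(228,160,345,300));ap=cv2.approxPolyDP(b[:,None],2.5,True)[:,0]
    print("area",cv2.contourArea(b),"corners",ap.tolist());return c,ap
E
python3 - <<'E'
from h import *
c,ap=alu();y=sense()["tool_pos"][1]*1000
P=lambda p,dy:atY(c,190+p[0]/3,130+p[1]/3,y+dy)
n,f,l=P((318,361),-55),P((452,210),-55),P((277,375),-40)
print(n.round(),f.round(),"tilt",np.degrees(np.arctan2(f[2]-n[2],f[0]-n[0])).round(1),"lip",l.round())
E
```

```text
area 2505.0 corners [[246, 232], [281, 254], [286, 248], [284, 243], [295, 248], [332, 208], [332, 201], [326, 198], [302, 219], [269, 196], [248, 217], [254, 224]]
[491. -33. 108.] [604. -33. 136.] tilt 13.8 lip [475. -18. 100.]
```

Emit:
arm_command(motion=[-0.3,-0.05,0.6,0,0.5,0,0,0.9,0,0.5,0,0,0.9,0,0.5,0,0,0.5,0,0.5,0,0,0.3,0,0.5,0,0,0.2,0,0.5,0,0,0,0,0.5,0,0,0,0,0.5])

```text
time: 19.5
tool_pos: [0.5487, 0.0208, 0.0993]
eef_rot: [0.0, -0.01, 1.0, 0.0]
wrist_force: [0.4, 0.2, -3.9]
width: 0.629
gripper_force: 25.0
```

Run:
```python
from h import *
go(531,20.2,76,91.2)
alu()
c=read_camera("side");s=sense()["tool_pos"]
Ti=np.linalg.inv(c["cam_to_world"]);K=c["camera_matrix"]
def px(X):
    p=(Ti@np.r_[X,1])[:3];return (K[:2,:2]@[p[0]/-p[2],-p[1]/-p[2]]+K[:2,2]).round(1)
for th in(2,8,14,18):   # where the right-hand corners would show, by tilt
    C,S=np.cos(np.radians(th)),np.sin(np.radians(th))
    q=lambda a,b,h:px(np.array([s[0]+(a*C-(h-35.5)*S)/1e3,s[1]+b/1e3,s[2]+.019+(a*S+(h-35.5)*C)/1e3]))
    print(th,"near",q(-61,-55,8),"far",q(61,-55,8),"lip",q(-79,-40,4),"lipL",q(-79,40,4))
```

```text
t 19.5 pos [548.7  20.8  99.3] ya 91.1 tilt z [ 0.  0. -1.] F [ 0.4  0.2 -3.9] w 0.629 g 25.0
 shift cm [ 1.78 -0.03  2.33] yaw -0.06
area 2421.0 corners [[250, 245], [282, 266], [289, 257], [298, 261], [337, 217], [336, 210], [317, 219], [317, 223], [304, 232], [281, 218], [272, 208], [251, 230], [263, 240], [254, 238]]
2 near [295.8 259.4] far [342.7 216.2] lip [281.7 263.1] lipL [247.1 239.5]
8 near [297.4 260.5] far [343.6 212.8] lip [283.7 264.7] lipL [249.3 241.3]
14 near [299.2 261.2] far [344.3 209.5] lip [285.9 265.8] lipL [251.8 242.6]
18 near [300.5 261.5] far [344.7 207.4] lip [287.6 266.3] lipL [253.6 243.1]
```

Tilt is still about 14° with only free-hanging force, so the lip is past the ledge this time, with its tip at z of about 65. Lowering 3 mm and sliding it under the ledge.

Emit:
arm_command(motion=[0,0,0.3,0,0.5,0.5,0,0,0,0.5,0.6,0,0,0,0.5,0.6,0,0,0,0.5,0.5,0,0,0,0.5,0.4,0,0,0,0.5,0,0,0,0,0.5,0,0,0,0,0.5])

```text
time: 20.6
tool_pos: [0.523, 0.0203, 0.0962]
eef_rot: [0.0, -0.01, 1.0, 0.0]
wrist_force: [1.3, -0.3, -2.6]
width: 0.629
gripper_force: 25.0
```

Run:
```python
from h import *
go(531,20.2,76,91.2)
alu()
```

```text
t 20.6 pos [523.   20.3  96.2] ya 91.1 tilt z [ 0.001  0.    -1.   ] F [ 1.3 -0.3 -2.6] w 0.629 g 25.0
 shift cm [-0.8  -0.03  2.02] yaw -0.06
area 1900.5 corners [[243, 240], [290, 269], [330, 222], [324, 218], [294, 242], [273, 229], [262, 217]]
```

The lip has gone from view: the blob area dropped 2421 → 1900 and only the plate's own corners remain, so it is under the ledge. Before swinging down I'll raise slightly; a downward pull would prove the hook.

Emit:
arm_command(motion=[0,0,-0.4,0,0.5,0,0,-0.4,0,0.5,0,0,0,0,0.5])

```text
time: 21.02
tool_pos: [0.5228, 0.0203, 0.1044]
eef_rot: [0.0, -0.01, 1.0, 0.0]
wrist_force: [0.5, -0.7, -3.5]
width: 0.632
gripper_force: 25.0
```

Emit:
arm_command(motion=[0,0,0.4,0,0.5,0,0,0.4,0,0.5,-0.1,0,0.3,0,0.5,-0.15,0,0.35,0,0.5,-0.15,0,0.35,0,0.5,-0.15,0,0.35,0,0.5,-0.15,0,0.35,0,0.5,-0.1,0,0.2,0,0.5,0,0,0,0,0.5])

```text
time: 22.15
tool_pos: [0.5315, 0.0204, 0.0774]
eef_rot: [0.001, -0.01, 1.0, -0.0]
wrist_force: [3.8, -0.7, 1.3]
width: 0.625
gripper_force: 25.0
```

Run:
```python
from h import *
go(531,20.2,76,91.2)
alu()
```

```text
t 22.15 pos [531.5  20.4  77.4] ya 91.1 tilt z [ 0.002 -0.    -1.   ] F [ 3.8 -0.7  1.3] w 0.625 g 25.0
 shift cm [ 0.06 -0.02  0.14] yaw -0.06Traceback (most recent call last):
  File "<stdin>", line 3, in <module>
  File "h.py", line 25, in alu
    b=blob(m,(228,160,345,300));ap=cv2.approxPolyDP(b[:,None],2.5,True)[:,0]
  File "h.py", line 10, in blob
    return max(cs,key=cv2.contourArea)[:,0,:]
           ~~~^^^^^^^^^^^^^^^^^^^^^^^^
ValueError: max() iterable argument is empty
```

```bash
sed -i 's/I\[...,2\]-I\[...,0\]<-1/abs(I[...,2]-I[...,0])<14/' h.py
python3 - <<'E'
from h import *
c,ap=alu()
for z in(.068,):print(np.c_[ap,(ray(c,ap,z)[:,:2]*1000).round()].tolist())
ang=np.radians(1.2);R=np.array([[np.cos(ang),-np.sin(ang)],[np.sin(ang),np.cos(ang)]])
print("in extractor frame",((ray(c,ap,.068)[:,:2]*1000-[522,20])@R).round().tolist())
E
```

```text
area 1752.5 corners [[246, 242], [293, 271], [333, 230], [325, 226], [297, 247], [265, 223]]
[[246.0, 242.0, 475.0, 70.0], [293.0, 271.0, 480.0, -35.0], [333.0, 230.0, 593.0, -28.0], [325.0, 226.0, 591.0, -11.0], [297.0, 247.0, 522.0, -5.0], [265.0, 223.0, 528.0, 77.0]]
in extractor frame [[-46.0, 51.0], [-44.0, -54.0], [70.0, -49.0], [69.0, -32.0], [-0.0, -25.0], [7.0, 56.0]]
```

Read at plate-top height z = 68, the far edge is at extractor x = 70 (ideal 70), y from -54 to +53. The near edge is hidden by the ledge, so the cover is down and under it. I'll press lightly, release and back off.

Emit:
arm_command(motion=[0,0,0.15,0,0.5,0,0,0.15,0,0.5,0,0,0,0,0.5,0,0,-0.1,0,0,0,0,0,0,0,0,0,0,0,0,0,0,0,0,0,0,0,0,0,0,0,0,-1,0,0,0,0,-3,0,0,0,0,-5,0,0,0,0,-5,0,0,0,0,-5,0,0,0,0,0,0,0])

```text
time: 24.0
tool_pos: [0.5317, 0.0204, 0.2693]
eef_rot: [0.004, -0.01, 1.0, -0.0]
wrist_force: [-0.1, 0.9, -0.4]
width: 1.002
gripper_force: 0.0
```

Emit:
arm_command(motion=[3,-3,0,0,0,3,-5,0,0,0,0,-6,0,0,0,0,-6,0,0,0,0,-6,0,0,0,0,-6,0,0,0,0,-3,0,0,0,0,0,0,0,0])

```text
time: 25.0
tool_pos: [0.4769, -0.3322, 0.2638]
eef_rot: [-0.001, -0.009, 1.0, 0.001]
wrist_force: [0.7, 0.8, 0.2]
width: 0.998
gripper_force: 0.0
```

Run:
```python
from h import *
go(531,20.2,76,91.2)
ang=np.radians(1.2);R=np.array([[np.cos(ang),-np.sin(ang)],[np.sin(ang),np.cos(ang)]])
for n,box in(("side",(205,180,360,320)),("top",(255,195,365,315))):
    c=read_camera(n);I=c["image"].astype(int);hsv=I.max(2)
    m=cv2.morphologyEx(((hsv>110)&(abs(I[...,2]-I[...,0])<14)).astype(np.uint8),cv2.MORPH_OPEN,np.ones((3,3)))
    b=blob(m,box);ap=cv2.approxPolyDP(b[:,None],2.5,True)[:,0]
    print(n,cv2.contourArea(b),((ray(c,ap,.068)[:,:2]*1000-[522,20])@R).round().tolist())
    p=blob((hsv<42).astype(np.uint8),(280,225,345,275) if n=="top" else (255,200,330,260));print(" pull@86",((rect(ray(c,p,.086))[0]-[522,20])@R).round(1),rect(ray(c,p,.104))[1:])
```

```text
t 25.0 pos [ 476.9 -332.2  263.8] ya 91.0 tilt z [-0.001  0.001 -1.   ] F [0.7 0.8 0.2] w 0.998 g 0.0
 shift cm [-6.04 35.11 18.82] yaw -0.21
side 2339.0 [[64.0, 55.0], [38.0, 50.0], [39.0, -6.0], [10.0, -30.0], [-2.0, -27.0], [-2.0, 21.0], [18.0, 51.0], [-46.0, 51.0], [-44.0, -54.0], [66.0, -52.0]]
 pull@86 [6.5 1.2] (array([33.6, 74.8]), 1.1)
top 2861.0 [[65.0, -54.0], [66.0, 52.0], [-54.0, 53.0], [-53.0, -54.0]]
 pull@86 [ 6.2 -0.3] (array([54.6, 16.2]), 89.5)
```

Both views agree when read at plate-top height 68 mm. The far edge is at 65–66, the sides are at ±53, and the centre is about (6, 0), inside the seated range (1.5–16.5, ±9). The cover is flat and the robot is clear of it, so I'm handing in.

```bash
python3 -c "
from rig import *
print(job_done())"
```

```text
the job is handed in; nothing more can be done
None
```

The lipped cover is on the extractor with its lip under the ledge, measured flat and home on its seat; I let go and handed the job in at about 25 s. The first hooking try came down on top of the ledge, so I lifted and redid it. The plain plate was left alone.

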